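# Post the spent battery through the organiser's sprung flap

### The arm

A 7-joint arm with a two-finger parallel gripper is mounted at the origin on the work surface. World frame = base frame: x ahead of the robot, y to its left, z up, the work surface at z = 0. Lengths are in m, angles in rad, forces in N, time in s.
With the tool pointing down it reaches from about 0.4 to 0.85 m from the base axis. Payload 6.9 kg.
Tool frame: the origin (TCP) lies midway between the tips of the shut fingers; the grasp point (between the pads) lies 19 mm behind it; x points along the fingers, y is the direction in which the jaws open and shut, and the axes are right-handed (so a half turn about x gives the same grasp; the last joint's range is limited). The gripper opens to 85 mm and grips with 20 to 120 N. Pads are 22 mm wide; open, the fingers measure 114 mm over their backs; the gripper's body (76 mm by 85 mm) begins 54 mm behind the grasp point. The pads swing forward as they close: fully open they stand 13 mm farther back than shut.
Start: joints at [1.413, 0.507, -0.238, 1.5, 0.126, 1.149, -0.155], TCP at [0.162, -0.604, 0.231] pointing down, gripper open.
Joint ranges: [-3.08, 3.08], [-0.24, 2.05], [-1.43, 1.35], [0, 2.5], [-1.52, 4.66], [0.17, 1.96], [-2.89, 2.89]. Speed limits (rad/s): [2.39, 2.39, 3.14, 3.14, 3.14, 3.14, 3.14].

### API

Orientations are given as a rotation vector (axis times angle).
In Python, from plant import robot gives the robot as it stands. The module is installed in compiled form; this text tells all that it offers.
- The arm moves only by the tool step_arm, never from a script. Its arguments are lists of equal length, an entry for each row: "angular": the turn, a rotation vector about the tool's x, y, z in rad, a list of three; "xyz": the shift along the tool's x, y, z in mm, a list of three; "gripper": the opening in per cent of the stroke, from 0 (shut) to 100 (fully open). A call has 1 to 10 rows; each row is the pose to reach, as a shift and turn from the pose commanded when the call began, along the tool's axes at that moment; what a row does not reach only later rows make up. A row lasts 1/8 s, in which the tool goes at most 62.5 mm and 10.7 degrees, less where a joint would pass 70% of its speed; a pose out of reach is approached as far as the arm can. A call with a gripper value outside its range is refused whole. The fingers move at their own pace and stop on an object; the grip force is fixed at half the most. Time passes only in rows, so rows that repeat a pose let the fingers close. It gives the time, the measured TCP pose, the force and the opening at its end, in the units of the state.
- robot.get_state(): the state, without advancing time (a new reading comes with each control period).
- robot.grab_frame(name): name is "scene" or "side" or "wrist"; returns a dict with "color" (420x560x3 uint8, red, green, blue), "intrinsics" (3x3 intrinsics, pixels), "dist" ([k1, k2, p1, p2, k3] as OpenCV has them; the pictures are not rectified), "rvec" (rotation vector, rad) and "tvec" (3), from world to camera coordinates, as OpenCV has them; the wrist camera has in their place "mount" (4x4, takes a point from camera to tool coordinates, whose origin is the TCP and whose axes are the tool frame's). Camera axes: x right, y down, z forward; pixel columns grow to the right and rows downward; lengths in m; the calibration is good to about 2 mm. A picture is of the moment at which its call begins: read the wrist's pose just before it. There is no depth.
- robot.hand_in(): hands the job in, once; it reports no verdict.
The state is a dict: "time_s": time; "joint_positions": joint angles; "dq": joint speeds; "tau": joint torques, N m; "position": TCP position; "tcp_rot": TCP orientation; "force": force on the tool from outside, world axes, zero at the start; "wrist_torque": the same for the moment, N m; "finger_gap": opening from 0.0 (shut) to 1.0 (fully open).
Only numpy, scipy, OpenCV 4.12 (cv2) and the standard library are available. Lean on these libraries where they do the work, as an engineer would, in place of code of your own. Each camera call takes 0.05 s, during which the arm holds its last target. There are 200 camera calls.

### The job

Post the spent 9-volt battery from the organiser's shelf into its catch tray: push the sprung flap open with one finger first and, while that finger holds it open, push the battery off the shelf through the opening with the other finger, then let the flap spring shut behind it. Push the battery only, never pinch or lift it, and leave the pull-out tray shut and the jar, mallet and clamps where they are.

Things in the scene. Friction and masses are not known exactly. Their poses are not given: they have to be found in the camera images.
- organiser: Black plastic parts organiser, fixed, 200 mm wide (y). Origin on the bench straight below point mouth_edge; x runs from its shelf into the box, y left, z up. Flat open shelf from x = -60 mm (no wall in front) to x = 0, top 115 mm above the bench, 8 mm end lips at y = +-97 mm. Flat top 179 mm high from x = 105 to 140 mm (back). Tray front and pull reach x = -78 mm at the foot, up to 58 mm high.
- mouth_edge (a point): Middle of the shelf's inner edge, on its top surface, where the battery drops over; axes as the organiser's. From here the mouth, 150 mm wide (y within +-75 mm), slopes up to its rear edge 105 mm behind and 64 mm higher; the cheeks beside it follow the slope. Below the mouth the box is hollow, straight down from this edge, to the catch tray, floor 8 mm above the bench.
- flap (a joint): Angle (rad) of the self-closing grey flap, 146 x 120 x 3 mm, that fills the sloping mouth: 0 shut, 1.0 fully open. Hinged along the mouth's rear upper edge; shut, it slopes down at 31 degrees, free edge just behind the shelf's edge. Pushed down or inwards it swings down into the box; a spring (0.14 N m shut to 0.26 N m open: a push of 1.5 to 4 N) shuts it when let go.
- tray (a joint): Pull-out (m) of the catch tray at the organiser's foot, under the shelf and mouth: 0 shut; it slides out towards the shelf's side.
- battery_mid (a point): Centre of the spent rectangular 9-volt battery, about 46 g, plain metal case, black end with two snap terminals. It lies loose on the shelf on its broad face, 17.5 mm high (z up), 46.5 mm along its own y, which is roughly along the shelf, 26.5 mm along its own x; its centre is 24 to 36 mm before the shelf's inner edge. It slides easily.
- jar_mid (a point): Middle of a closed glass jam jar, 68 mm diameter, 100 mm high, upright on the bench beside the organiser. Bystander.
- mallet_mid (a point): Middle of the handle of an orange silicone mallet lying on the bench: wooden handle 25 mm thick along x, from -130 mm to the head at +120 mm; head 52 mm diameter, 85 mm long, lying along y. Bystander.
- clamp1_mid (a point): Middle of a steel G-clamp lying flat on the bench, 18 mm high, about 175 mm long with its screw (along x, screw end towards -x to -105 mm) and 100 mm wide. Bystander.
- clamp2_mid (a point): Middle of a second G-clamp, the same as the first. Bystander.
There are look-alikes about, which are no part of the job. There is more than one size of the part that bears battery_mid; the job needs the middle-sized.

How it is judged:
On the way, in this order (a step that is already met when the one before it is completed fails the run):
1. a finger holds the flap pushed open (0.12 rad or more) while the battery still lies wholly on the shelf (value of joint flap above 0.12 rad and contact force between the fingers and flap above 0.05 N and x of battery_mid in the frame of organiser below -0.016 m and z of battery_mid in the frame of organiser above 0.115 m), for 0.05 s.
2. with a finger still holding the flap open, the other finger pushes the battery over the shelf's edge (value of joint flap above 0.12 rad and contact force between the fingers and flap above 0.05 N and x of battery_mid in the frame of organiser above -0.014 m and z of battery_mid in the frame of organiser above 0.085 m).
3. the battery has dropped inside (z of battery_mid in the frame of organiser below 0.07 m), for 0.1 s.
At the end, for the whole second after the job is handed in: The battery lies at rest inside the organiser's catch tray (centre under 70 mm height, within the tray), the flap has sprung shut (under 0.05 rad) and the tray is shut (within 10 mm) (z of battery_mid in the frame of organiser below 0.07 m and x of battery_mid in the frame of organiser between -0.055 and 0.105 m and y of battery_mid in the frame of organiser between -0.075 and 0.075 m and linear speed of battery below 0.02 m/s and value of joint flap below 0.05 rad and value of joint tray below 0.01 m); the robot touches nothing.
It fails at once if the battery is lifted more than about 20 mm off the shelf (z of battery_mid in the frame of organiser above 0.145 m).
It fails at once if the battery falls off the shelf to the outside (z of battery_mid in the frame of organiser below 0.1 m and (x of battery_mid in the frame of organiser below -0.06 m or y of battery_mid in the frame of organiser below -0.1 m or y of battery_mid in the frame of organiser above 0.1 m)).
It fails at once if the pull-out tray is drawn out (value of joint tray above 0.02 m).
It fails at once if the jar, the mallet or a clamp is moved more than 20 mm (distance of any of jar_mid, mallet_mid, clamp1_mid, clamp2_mid from where it was at the start of the episode above 0.02 m).
It also fails if it takes over 32 s, if anything falls off the work surface, if the arm or the gripper's body presses on something with over 40 N, if the wrist force passes 120 N, or if a joint passes its speed limit or range.

## Working session

There is one attempt and no reset: what is moved stays moved. The work goes in short steps, Python scripts to look and compute and a tool call to move; the robot and the scene stay as the last step left them, time stands still between calls to the robot, and variables do not carry over. Pictures are saved under pics/ and viewed, about 8 in all and at most 12, crops included, and the job is handed in when it is done.

Besides the shell and the picture viewer there is one more tool, called after "Emit:" as a command line: name --argument value ..., lists and objects as JSON in quotes. step_arm: Moves the arm, as the interface text tells. Its arguments: {"type":"object","properties":{"angular":{"type":"array"},"xyz":{"type":"array"},"gripper":{"type":"array"}},"required":["angular","xyz","gripper"]}

```bash
mkdir -p pics
cat > h.py <<'E'
from plant import robot
import cv2, numpy as np, pickle
from scipy.spatial.transform import Rotation as R
def grab(n,f=None):
    s=robot.get_state(); d=robot.grab_frame(n); d['s']=s
    if f:
        cv2.imwrite(f'pics/{f}.png',d['color'][:,:,::-1]); pickle.dump(d,open(f'{f}.pkl','wb'))
    return d
def ext(d):
    """world->camera R,t"""
    if 'mount' in d:
        T=np.eye(4);T[:3,:3]=R.from_rotvec(d['s']['tcp_rot']).as_matrix();T[:3,3]=d['s']['position']
        M=np.linalg.inv(T@np.array(d['mount'])); return M[:3,:3],M[:3,3]
    return cv2.Rodrigues(np.array(d['rvec'],float))[0],np.array(d['tvec'],float).ravel()
def atz(d,uv,z):
    Rm,t=ext(d); p=cv2.undistortPoints(np.array(uv,float).reshape(-1,1,2),np.array(d['intrinsics']),np.array(d['dist']))[:,0]
    c=-Rm.T@t; r=np.c_[p,np.ones(len(p))]@Rm
    z=np.broadcast_to(z,len(p)); return c+r*((z-c[2])/r[:,2])[:,None]
def proj(d,P):
    Rm,t=ext(d); return cv2.projectPoints(np.array(P,float).reshape(-1,1,3),cv2.Rodrigues(Rm)[0],t,np.array(d['intrinsics']),np.array(d['dist']))[0][:,0]
E
python3 - <<'E'
from h import *
a=grab('scene','a1');b=grab('side','b1')
for d in(a,b):
    Rm,t=ext(d);print(-Rm.T@t,Rm[2])
s=a['s'];print(s['tcp_rot'],s['position'],s['time_s'],R.from_rotvec(s['tcp_rot']).as_matrix().round(3))
E
```

```text
[1.22500753 0.02425403 0.86068538] [-0.68147445 -0.0058667  -0.73181839]
[0.17151254 0.63643412 0.75242173] [ 0.38517663 -0.65676252 -0.64830699]
[ 2.08160452  0.27699679 -2.08220891] [ 0.16214777 -0.60308151  0.23043691] 0.0 [[-0.001  0.26  -0.966]
 [ 0.002 -0.966 -0.26 ]
 [-1.    -0.002  0.   ]]
```

View pics/a1.png

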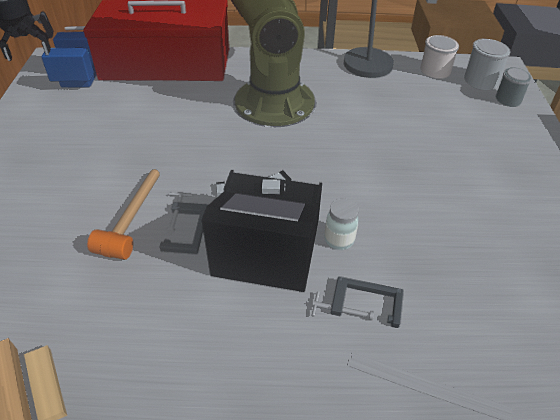

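View pics/b1.png

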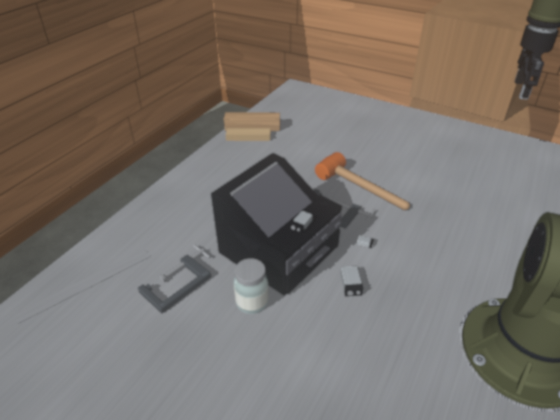

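The scene view shows the organiser at about (265,230), with its shelf side facing the robot. In the side view the battery is on the shelf at about (301,221), with larger and smaller look-alikes on the bench at (351,280) and (364,242).

Run:
```python
from h import *
b=cv2.imread('pics/b1.png')[145:295,200:370];a=cv2.imread('pics/a1.png')[165:295,195:335]
o=np.zeros((600,800,3),np.uint8)
x=cv2.resize(b,None,fx=4,fy=4,interpolation=cv2.INTER_CUBIC);cv2.imwrite('pics/b1c.png',x)
x=cv2.resize(a,None,fx=4,fy=4,interpolation=cv2.INTER_CUBIC);cv2.imwrite('pics/a1c.png',x)
```

```text
(no output)
```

View pics/b1c.png

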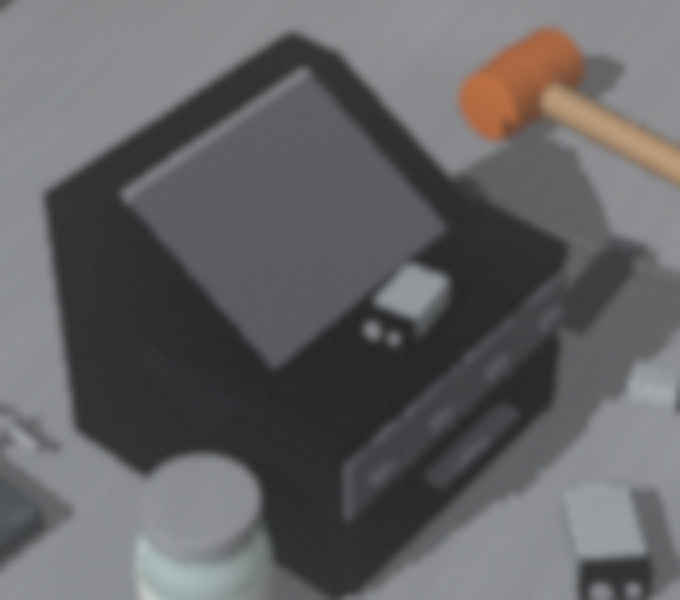

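View pics/a1c.png

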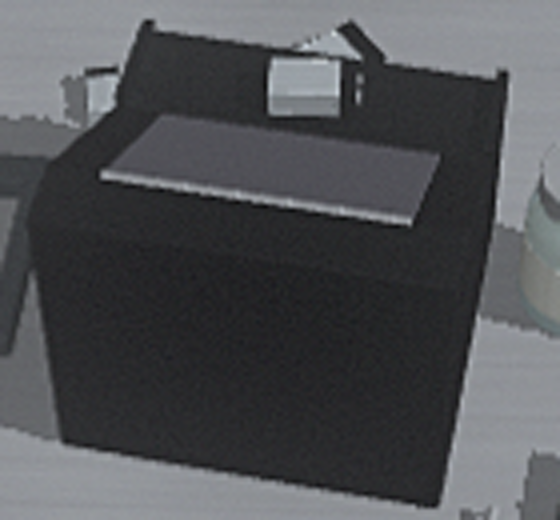

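```bash
cat > fit.py <<'E'
from h import *
from scipy.optimize import least_squares
a=pickle.load(open('a1.pkl','rb'));b=pickle.load(open('b1.pkl','rb'))
ca=lambda p:np.array([195,165])+(np.array(p)+.5)/4-.5
cb=lambda p:np.array([200,145])+(np.array(p)+.5)/4-.5
S=[((275,370),(2,73,117)),((447,230),(2,-73,117)),((120,195),(105,73,179)),((303,68),(105,-73,179)),((45,195),(140,100,179)),((295,33),(140,-100,179)),((75,428),(140,100,0))]
A=[((100,177),(105,-73,179)),((412,222),(105,73,179)),((160,115),(2,-73,117)),((440,155),(2,73,117)),((62,441),(140,-100,0)),((438,507),(140,100,0))]
def W(P,q):
    P=np.array(P)/1000; c,s=np.cos(q[2]),np.sin(q[2]);return np.c_[q[0]+c*P[:,0]-s*P[:,1],q[1]+s*P[:,0]+c*P[:,1],P[:,2]]
def f(q):
    return np.r_[(proj(b,W([m for _,m in S],q))-cb([p for p,_ in S])).ravel(),(proj(a,W([m for _,m in A],q))-ca([p for p,_ in A])).ravel()]
r=least_squares(f,[.5,0,0]);q=r.x;print(q,r.fun.reshape(-1,2).round(1).tolist());np.save('q.npy',q)
def toO(P):
    d=P[:,:2]-q[:2];c,s=np.cos(q[2]),np.sin(q[2]);return (np.c_[c*d[:,0]+s*d[:,1],-s*d[:,0]+c*d[:,1]]*1000).round(1)
print('bat side',toO(atz(b,cb([(412,262),(450,283),(418,318),(375,295)]),.1325)).tolist())
print('bat scene',toO(atz(a,ca([(270,58),(340,60),(340,97),(270,95),(362,65),(362,103)]),.1325)).tolist())
print('jar',toO(atz(b,[(250,268)],.1)).tolist())
E
python3 fit.py
```

```text
[ 0.50595489  0.00295253 -0.17613635] [[0.6, -1.0], [0.4, -1.1], [1.1, -1.0], [0.9, -0.2], [-1.3, -1.4], [-1.1, -1.9], [-0.7, 0.7], [0.7, -1.4], [0.2, -0.7], [1.3, -1.2], [0.4, -0.8], [-0.3, 1.1], [0.4, 0.9]]
bat side [[-11.9, -20.7], [-37.6, -20.0], [-41.2, 12.4], [-13.2, 12.5]]
bat scene [[-31.8, -24.2], [-37.8, 12.0], [-11.0, 17.2], [-5.1, -18.3], [-36.5, 24.0], [-9.0, 29.1]]
jar [[-16.2, 151.2]]
```

```bash
cat > go.py <<'E'
from h import *
q=np.load('q.npy')
def rel(xo,yo,z,tilt=0,yaw=0):
    """target TCP in organiser frame mm -> shift mm and turn from current pose; tool y along organiser x"""
    s=robot.get_state();R0=R.from_rotvec(s['tcp_rot']).as_matrix()
    a=q[2]+yaw;ty=np.array([np.cos(a),np.sin(a),0]);tx=np.array([0,0,-1.]);R1=np.c_[tx,ty,np.cross(tx,ty)]
    c,sn=np.cos(q[2]),np.sin(q[2]);p=np.array([q[0]+(c*xo-sn*yo)/1000,q[1]+(sn*xo+c*yo)/1000,z/1000])
    d=R0.T@(p-s['position'])*1000;w=R.from_matrix(R0.T@R1).as_rotvec()
    print('t',s['time_s'],'shift',d.round(1),'turn',w.round(3),'F',np.round(s['force'],1),'gap',s['finger_gap'])
def cur():
    s=robot.get_state();d=np.array(s['position'][:2])-q[:2];c,sn=np.cos(q[2]),np.sin(q[2])
    print('org mm',((c*d[0]+sn*d[1])*1000).round(1),((-sn*d[0]+c*d[1])*1000).round(1),'z',s['position'][2]*1000)
E
python3 -c "
from go import *
rel(-20,0,285)"
```

```text
t 0.1 shift [ -53.7 -504.5 -471.3] turn [-1.132e+00 -1.000e-03  1.000e-03] F [0.1 0.1 0. ] gap 1.0015948472015712
```

Emit:
step_arm --angular '[[-1.13, 0, 0], [-1.13, 0, 0], [-1.13, 0, 0], [-1.13, 0, 0], [-1.13, 0, 0], [-1.13, 0, 0], [-1.13, 0, 0], [-1.13, 0, 0], [-1.13, 0, 0], [-1.13, 0, 0]]' --xyz '[[-54, -504, -471], [-54, -504, -471], [-54, -504, -471], [-54, -504, -471], [-54, -504, -471], [-54, -504, -471], [-54, -504, -471], [-54, -504, -471], [-54, -504, -471], [-54, -504, -471]]' --gripper '[100, 100, 100, 100, 100, 100, 100, 100, 100, 100]'

```text
time_s: 1.35
position: [0.4554, -0.0518, 0.2802]
tcp_rot: [1.339, 1.119, -1.34]
force: [0.7, -1.0, -0.2]
finger_gap: 1.0
```

```bash
python3 -c "
from go import *
cur();rel(-20,0,285)"
```

```text
org mm -40.2 -62.8 z 280.2203464088638
t 1.35 shift [ -4.8  20.  -62.9] turn [-0.003  0.    -0.   ] F [ 0.7 -1.  -0.2] gap 0.9997805413518611
```

Emit:
step_arm --angular '[[0, 0, 0], [0, 0, 0], [0, 0, 0], [0, 0, 0]]' --xyz '[[-5, 20, -63], [-5, 20, -63], [-5, 20, -63], [-5, 20, -63]]' --gripper '[100, 100, 100, 100]'

```text
time_s: 1.85
position: [0.4852, 0.0033, 0.2847]
tcp_rot: [1.34, 1.118, -1.342]
force: [0.5, -0.2, 0.1]
finger_gap: 1.001
```

```bash
python3 -c "
from go import *
cur();rel(-20,0,285);grab('wrist','w1')"
```

```text
org mm -20.5 -3.4 z 284.7033898022082
t 1.85 shift [-0.3  0.5 -3.4] turn [-0.004  0.001  0.001] F [ 0.5 -0.2  0.1] gap 1.0012941002558136
```

View pics/w1.png

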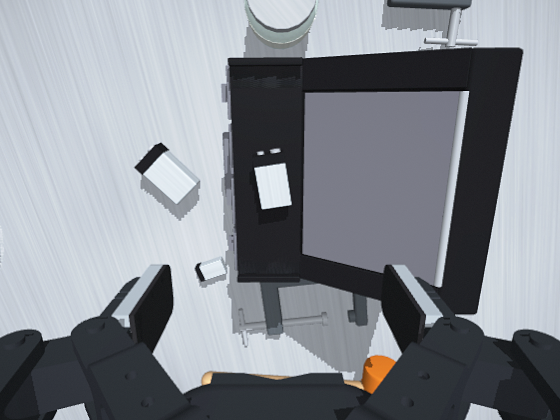

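The wrist view shows the shelf and flap clearly. The flap's free edge runs from (303,92) to (303,255), and the battery's metal top has corners at (254,167), (286,163), (292,205) and (262,210), with the snaps at (262,153) and (276,151).

```bash
cat > fit2.py <<'E'
from fit import *
w=pickle.load(open('w1.pkl','rb'))
Wp=[((303,92),(2,73,117)),((303,255),(2,-73,117)),((469,91),(105,73,179)),((443,287),(105,-73,179)),((522,48),(140,100,179)),((478,313),(140,-100,179)),((229,59),(-60,100,123)),((238,281),(-60,-100,123))]
g=lambda q:(proj(w,W([m for _,m in Wp],q))-np.array([p for p,_ in Wp])).ravel()
r=least_squares(g,q);print('wrist',r.x,r.fun.reshape(-1,2).round(1).tolist());q=r.x;np.save('q.npy',q)
print('bat metal top wrist',toO(atz(w,[(254,167),(286,163),(292,205),(262,210)],.1325)).tolist())
print('term',toO(atz(w,[(262,153),(276,151)],.124)).tolist())
print('bat side',toO(atz(b,cb([(412,262),(450,283),(418,318),(375,295)]),.1325)).tolist())
E
python3 fit2.py; python3 -c "
from go import *
cur()"
```

```text
[ 0.50595489  0.00295253 -0.17613635] [[0.6, -1.0], [0.4, -1.1], [1.1, -1.0], [0.9, -0.2], [-1.3, -1.4], [-1.1, -1.9], [-0.7, 0.7], [0.7, -1.4], [0.2, -0.7], [1.3, -1.2], [0.4, -0.8], [-0.3, 1.1], [0.4, 0.9]]
bat side [[-11.9, -20.7], [-37.6, -20.0], [-41.2, 12.4], [-13.2, 12.5]]
bat scene [[-31.8, -24.2], [-37.8, 12.0], [-11.0, 17.2], [-5.1, -18.3], [-36.5, 24.0], [-9.0, 29.1]]
jar [[-16.2, 151.2]]
wrist [ 0.50776249  0.00291633 -0.1681866 ] [[1.4, 1.2], [-0.1, -0.9], [-2.8, -0.3], [-3.0, -0.7], [4.3, -1.8], [1.4, 2.6], [-1.7, -0.4], [0.2, 2.3]]
bat metal top wrist [[-39.1, 14.2], [-12.3, 17.5], [-7.0, -19.2], [-33.0, -23.6]]
term [[-32.6, 24.7], [-20.6, 26.3]]
bat side [[-11.9, -20.7], [-37.6, -20.0], [-41.2, 12.4], [-13.2, 12.5]]
org mm -22.3 -3.5 z 284.8287825052649
```

```bash
python3 -c "
import numpy as np;np.save('q.npy',[.507,.003,-.172])
from go import *
cur();rel(-5.5,2,190);rel(-5.5,2,112)"
```

```text
org mm -21.5 -3.5 z 284.8287825052649
t 1.9 shift [94.8 16.  -5.7] turn [-0.009  0.001  0.001] F [ 0.1 -0.3  0.1] gap 0.9959757747819097
t 1.9 shift [172.8  16.   -5.8] turn [-0.009  0.001  0.001] F [ 0.1 -0.3  0.1] gap 0.9959757747819097
```

Emit:
step_arm --angular '[[-0.01, 0, 0], [-0.01, 0, 0], [-0.01, 0, 0], [-0.01, 0, 0], [-0.01, 0, 0], [-0.01, 0, 0], [-0.01, 0, 0], [-0.01, 0, 0], [-0.01, 0, 0], [-0.01, 0, 0]]' --xyz '[[20, 16, -6], [50, 16, -6], [75, 16, -6], [95, 16, -6], [115, 16, -6], [130, 16, -6], [145, 16, -6], [160, 16, -6], [172, 16, -6], [172, 16, -6]]' --gripper '[100, 100, 100, 100, 100, 100, 100, 100, 100, 100]'

```text
time_s: 3.15
position: [0.5017, 0.0082, 0.1122]
tcp_rot: [1.33, 1.127, -1.333]
force: [-2.4, 0.4, -0.4]
finger_gap: 0.997
```

```bash
python3 -c "
from go import *
cur();rel(-5.5,2,107)
b=grab('side','b2')['color'][145:295,200:370,::-1];w=grab('wrist','w2')['color'][:,:,::-1]
o=np.zeros((420,800,3),np.uint8);o[:353,:400]=cv2.resize(b,(400,353),interpolation=cv2.INTER_CUBIC);o[:300,400:]=cv2.resize(w,(400,300),interpolation=cv2.INTER_AREA);cv2.imwrite('pics/c2.png',o)"
```

```text
org mm -6.1 4.2 z 112.19749032036815
t 3.15 shift [5.2 0.6 2.2] turn [0.004 0.    0.002] F [-2.4  0.4 -0.4] gap 0.9972083242912091
```

View pics/c2.png

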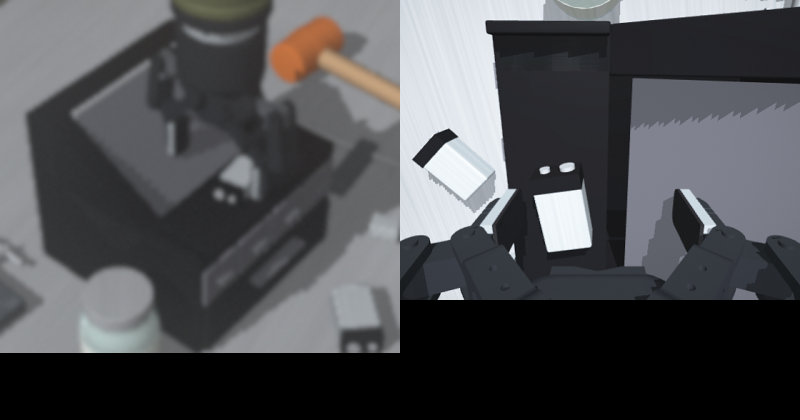

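The flap is held open, with a dark gap visible at its free edge. The rear finger stands behind the battery without touching it. I'll lower 4 mm and push.

Emit:
step_arm --angular '[[0, 0, 0], [0, 0, 0], [0, 0, 0], [0, 0, 0], [0, 0, 0], [0, 0, 0], [0, 0, 0], [0, 0, 0]]' --xyz '[[4, 0, 1], [4, 3, 2], [4, 6, 2], [4, 9, 2], [4, 12, 2], [4, 15, 2], [4, 18, 2], [4, 18, 2]]' --gripper '[100, 100, 100, 100, 100, 100, 100, 100]'

```text
time_s: 4.25
position: [0.5202, 0.0031, 0.109]
tcp_rot: [1.332, 1.125, -1.332]
force: [-3.1, -0.5, 1.2]
finger_gap: 1.005
```

```bash
python3 -c "
from go import *
cur();rel(20,2,108)
b=grab('side','b3')['color'][145:295,200:370,::-1];w=grab('wrist','w3')['color'][:,:,::-1]
o=np.zeros((420,800,3),np.uint8);o[:353,:400]=cv2.resize(b,(400,353),interpolation=cv2.INTER_CUBIC);o[:300,400:]=cv2.resize(w,(400,300),interpolation=cv2.INTER_AREA);cv2.imwrite('pics/c3.png',o)"
```

```text
org mm 13.0 2.3 z 109.02438270147624
t 4.25 shift [1.  7.  0.4] turn [ 0.004 -0.    -0.   ] F [-3.1 -0.5  1.2] gap 1.0049619539743975
```

View pics/c3.png

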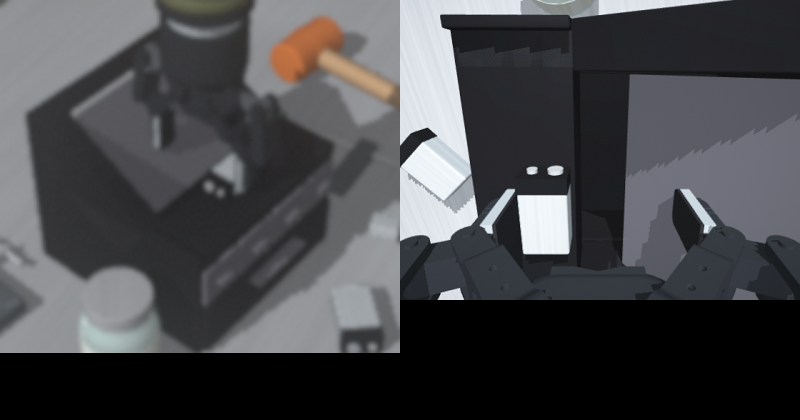

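The battery has squared up against the finger, with its front at the shelf edge and the opening clear ahead of it. I'll push on, closing partly so the front finger stays inside the mouth.

Emit:
step_arm --angular '[[0, 0, 0], [0, 0, 0], [0, 0, 0], [0, 0, 0], [0, 0, 0], [0, 0, 0], [0, 0, 0], [0, 0, 0], [0, 0, 0], [0, 0, 0]]' --xyz '[[0, 3, 0], [0, 6, 0], [0, 8, 0], [-1, 10, 0], [-3, 12, 0], [-5, 14, 0], [-7, 16, 0], [-9, 18, 0], [-10, 20, 0], [-10, 21, 0]]' --gripper '[100, 100, 100, 95, 90, 83, 77, 71, 65, 63]'

```text
time_s: 5.6
position: [0.5409, -0.0004, 0.1192]
tcp_rot: [1.332, 1.125, -1.332]
force: [-2.7, 0.2, 1.7]
finger_gap: 0.632
```

```bash
python3 -c "
from go import *
cur();rel(33,2,118)
b=grab('side','b4')['color'][145:295,200:370,::-1];w=grab('wrist','w4')['color'][:,:,::-1]
o=np.zeros((420,800,3),np.uint8);o[:353,:400]=cv2.resize(b,(400,353),interpolation=cv2.INTER_CUBIC);o[:300,400:]=cv2.resize(w,(400,300),interpolation=cv2.INTER_AREA);cv2.imwrite('pics/c4.png',o)"
```

```text
org mm 34.0 2.5 z 119.16903204466844
t 5.6 shift [ 1.2 -1.   0.4] turn [ 0.004 -0.    -0.   ] F [-2.7  0.2  1.7] gap 0.632152115746279
```

View pics/c4.png

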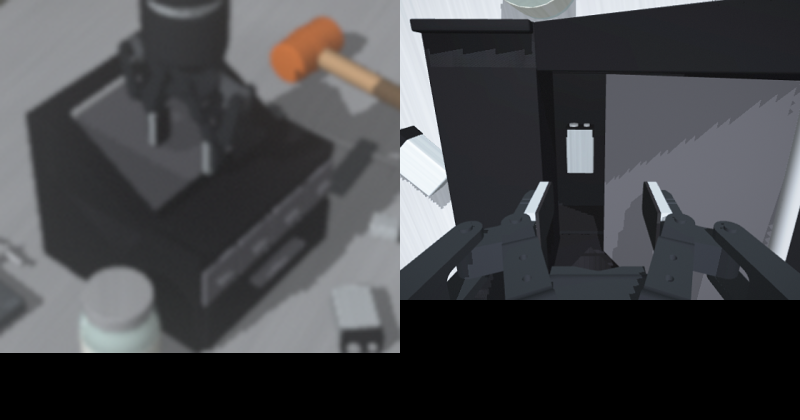

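The battery is lying flat on the catch tray floor, seen through the opening. I'll raise the tool straight up and let the flap close.

Emit:
step_arm --angular '[[0, 0, 0], [0, 0, 0], [0, 0, 0], [0, 0, 0], [0, 0, 0], [0, 0, 0], [0, 0, 0], [0, 0, 0], [0, 0, 0], [0, 0, 0]]' --xyz '[[-10, 0, 0], [-20, 0, 0], [-30, -4, 0], [-45, -8, 0], [-65, -10, 0], [-90, -20, 0], [-120, -30, 0], [-150, -40, 0], [-160, -40, 0], [-160, -40, 0]]' --gripper '[63, 63, 63, 63, 63, 63, 63, 63, 63, 63]'

```text
time_s: 6.95
position: [0.5019, 0.0061, 0.2797]
tcp_rot: [1.333, 1.123, -1.331]
force: [0.7, 0.6, -0.5]
finger_gap: 0.629
```

```bash
python3 -c "
from go import *
cur();rel(0,2,280)
b=grab('side','b5')['color'][145:295,200:370,::-1];w=grab('wrist','w5')['color'][:,:,::-1]
o=np.zeros((420,800,3),np.uint8);o[:353,:400]=cv2.resize(b,(400,353),interpolation=cv2.INTER_CUBIC);o[:300,400:]=cv2.resize(w,(400,300),interpolation=cv2.INTER_AREA);cv2.imwrite('pics/c5.png',o)"
```

```text
org mm -5.6 2.2 z 279.71034179826137
t 6.95 shift [-0.3  5.6  0.2] turn [ 0.003  0.    -0.002] F [ 0.7  0.6 -0.5] gap 0.6294193162557316
```

View pics/c5.png

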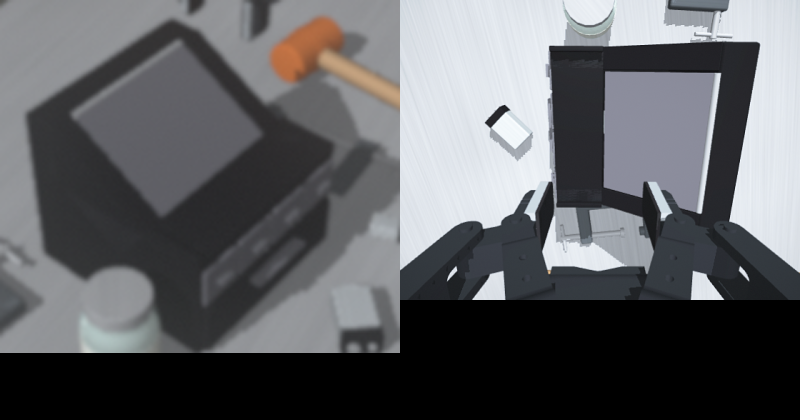

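The flap is shut, the shelf is empty, the tray is shut and nothing else has moved. I'm handing in.

```bash
python3 -c "
from h import *
print(robot.hand_in())"
```

```text
the job is handed in; nothing more can be done
None
```

The battery is in the catch tray and the job is handed in; handing in gave no verdict. I held the flap open with the front finger and pushed the battery over the shelf edge with the rear one. Then I raised the tool so the flap could spring shut.

- **Battery:** seen through the open flap, it was lying flat on the tray floor. I never pinched or lifted it.
- **At the end:** the last pictures showed the flap shut, the shelf empty and the pull-out tray shut. The jar, mallet and clamps looked unmoved by eye; I did not measure them. The arm was clear, with force readings near zero at about 7 s of the 32 s allowed.
- **Disagreement:** the organiser position from the wrist picture differed from the one from the fixed cameras by about 2 mm and 0.5°. The wrist fit was up to 4 pixels out at the back corners, so I used a value between the two, and the close-up pictures confirmed there was enough clearance.

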